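# Sort the pulse-damper cartridges by their loose cores

### The job

Any of the three sealed damper cartridges on the bench may have a metal core that has come loose inside: pick them up and tilt them end to end to feel whether something heavy shifts. Lay the sound ones flat on the floor of the shallow sloping tray, lengths up the slope, and those with a loose core flat on the floor of the deeper level bin, not on one another. Set them down, do not drop them, and leave the other things on the bench where they are.

Things in the scene. Friction and masses are not known exactly. Their poses are not given: they have to be found in the camera images.
- cart_a: sealed damper cartridge lying on the bench, 150 long along its x: aluminium waist 114 long, 44 wide and high (3 to 47 above the bench), between grey plastic end caps 18 thick, 50 x 50. About 0.6 kg, balanced at the middle as it lies at the start. Origin: centre of its underside, z up. The three look alike and are the same either way round; any of them, none or all may be loose inside
- cart_b: sealed damper cartridge lying on the bench, 150 long along its x: aluminium waist 114 long, 44 wide and high (3 to 47 above the bench), between grey plastic end caps 18 thick, 50 x 50. About 0.6 kg, balanced at the middle as it lies at the start. Origin: centre of its underside, z up. The three look alike and are the same either way round; any of them, none or all may be loose inside
- cart_c: sealed damper cartridge lying on the bench, 150 long along its x: aluminium waist 114 long, 44 wide and high (3 to 47 above the bench), between grey plastic end caps 18 thick, 50 x 50. About 0.6 kg, balanced at the middle as it lies at the start. Origin: centre of its underside, z up. The three look alike and are the same either way round; any of them, none or all may be loose inside
- cart_a_core (a joint): where the hidden 0.4 kg metal core of cart_a stands along its x, in m from the middle: 0 at the start. In a sound cartridge it stays within 0.002. In a loose one it slides, up to 0.036 either way: with the length tilted 15 degrees or more it runs to the lower end within 0.6 s, and stays off the middle when level again. It cannot be seen; its weight can be felt to shift
- cart_b_core (a joint): where the hidden 0.4 kg metal core of cart_b stands along its x, in m from the middle: 0 at the start. In a sound cartridge it stays within 0.002. In a loose one it slides, up to 0.036 either way: with the length tilted 15 degrees or more it runs to the lower end within 0.6 s, and stays off the middle when level again. It cannot be seen; its weight can be felt to shift
- cart_c_core (a joint): where the hidden 0.4 kg metal core of cart_c stands along its x, in m from the middle: 0 at the start. In a sound cartridge it stays within 0.002. In a loose one it slides, up to 0.036 either way: with the length tilted 15 degrees or more it runs to the lower end within 0.6 s, and stays off the middle when level again. It cannot be seen; its weight can be felt to shift
- deck: shallow white tray fixed on a low steel stand, on either side of the bench; its deck slopes down towards the robot by 18 degrees. 200 long (its x, up the slope) x 260 wide (y) outside, walls 30 high, walls and floor 5 thick. Origin: centre of the underside of the floor, 33 above the bench; z square to the deck. Room for three cartridges side by side, lengths along x, 80 apart in y
- bin: deeper white bin, level, fixed on the bench on the other side. 200 (x) x 260 (y) outside, walls 50 high, walls and floor 5 thick. Origin: centre of the underside, z up. Room for three cartridges side by side, lengths along x, 80 apart in y
- bottle: glass bottle with black cap, 70 diameter, 150 high; origin: centre of its underside; only to be left where it stands
- beaker: clear plastic beaker, 64 diameter, 85 high; origin: centre of its underside; only to be left where it stands
- tipbox: closed pipette-tip box, 85 x 120 x 65 high; origin: centre of its underside; only to be left where it stands
- wrench: steel wrench lying flat, 160 long along its x; origin: centre of its underside; only to be left where it stands
- jar: amber jar, 60 diameter, 75 high; origin: centre of its underside; only to be left where it stands
- column: white glass-bodied column lying down with reddish square end pieces, 200 long along its x, 52 wide and high; origin: centre of its underside; only to be left where it stands
Mind the look-alikes: they are no part of the job. Leave any brown look-alike of the cart_a alone.

How it is judged:
By the outcome, as a careful person would: the job done as asked, in the order asked, and still so for the second after the job is handed in, with the robot touching nothing.
It also fails if it takes over 72 s, if anything falls off the work surface, if the arm or the gripper's body presses on something with over 40 N, if the wrist force passes 120 N, or if a joint passes its speed limit or range.

### The arm

A 7-joint arm with a two-finger parallel gripper is mounted at the origin on the work surface. World frame = base frame: x ahead of the robot, y to its left, z up, the work surface at z = 0. Lengths are in m, angles in rad, forces in N, time in s.
With the tool pointing down it reaches from about 0.425 to 0.875 m from the base axis. Payload 8.4 kg.
Tool frame: the origin (TCP) lies where the fingers leave the gripper's body, on its centre line; the fingertips stand 70 mm ahead of it and the grasp point (between the pads) lies 51 mm ahead of it; z points along the fingers, y is the line along which they close (so a half turn about z gives the same grasp; the last joint's range is limited). The gripper opens to 87 mm and grips with 3 to 60 N. Pads are 19 mm wide; open, the fingers measure 117 mm over their backs; the gripper's body (75 mm by 190 mm) begins 51 mm behind the grasp point.
Start: joints at [1.106, 0.333, 0.04, 1.465, -0.013, 1.343, -0.059], TCP at [0.232, -0.607, 0.292] pointing down, gripper open.
Joint ranges: [-2.58, 2.58], [-0.38, 2.09], [-1.3, 1.39], [0.25, 2.4], [-1.5, 4.64], [0.08, 2.09], [-2.65, 2.65]. Speed limits (rad/s): [2.22, 2.22, 2.79, 2.79, 3.14, 3.14, 3.14].

### API

Orientations are given as [roll, pitch, yaw] about the fixed x, y, z axes, in that order (R = Rz(yaw) Ry(pitch) Rx(roll)).
In Python, from cell import arm gives the robot as it stands. Calls block until the motion is done:
- arm.movep(position, orientation): joint-space move of the TCP to a pose.
- arm.move_l(position, frame=None, max_speed=0.15, guard=None): straight line of the TCP; frame=None keeps the orientation; max_speed is the mean speed in m/s. With guard (N) it stops when the force on the tool has changed by that much, and returns True; else False.
- arm.move_joints(angles): joint-space move.
- arm.command_gripper(opening, f_grip=None): finger opening in m; f_grip is the grip in N (None keeps the last); returns when the fingers have stopped.
- arm.pause(seconds).
- arm.inverse_kinematics(position, orientation): joint angles nearest the present ones, or None.
- arm.capture(name): name is "scene" or "top"; returns (picture, depth): 420x560x3 uint8, red, green, blue; 420x560 float32, m along the optical axis (not along the pixel's ray), 0 where there is no reading.
- arm.camera_info(name): a dict with "fx", "fy", "cx", "cy" (pixels), "xyz" and "attitude" of the camera in the world. Camera axes: x right, y down, z forward; pixel columns grow to the right and rows downward; lengths in m; the calibration is good to about 2 mm. A picture is of the moment at which its call begins. camera_info takes no time and is no camera call.
A pose or a line that the arm cannot do raises arm.IKError and nothing moves.
- arm.hand_in(): hands the job in; it is judged then, once.
Trained networks look in the newest picture that a camera, given by its name, has taken for a name from the list of things; names that differ only in an ending like _2 or _b are one class to them, and where a whole thing is asked for, a point or a joint stands for the part that bears it (a point fixed in the world has none). Each returns a list of dicts, best first, with "p" (0 to 1); they miss things now and then, are a little off and sometimes report something else, mostly with a low value. They report only what shows in the picture. A call takes as long as a camera call. They do not tell look-alikes from the thing itself.
- arm.regions_of(camera, thing): "pixels" (420x560 bool, what is visible of it) and "box" ([left, top, right, bottom] in pixels, round what is visible of it).
Readings, each from a call of its own:
- arm.current_time_s(): time.
- arm.current_qpos(): joint angles.
- arm.current_joint_vel(): joint speeds.
- arm.current_joint_torque(): joint torques, N m.
- arm.current_tool_pos(): TCP position.
- arm.current_tcp_rot(): TCP orientation.
- arm.current_wrist_force(): force on the tool from outside, world axes, zero at the start.
- arm.current_ft_torque(): the same for the moment, N m.
- arm.current_gripper_width(): finger opening in m.
- arm.current_grip_force(): force on a finger pad.
Only numpy, scipy, OpenCV 4.12 (cv2) and the standard library are available. Lean on these libraries where they do the work, as an engineer would, in place of code of your own. Each camera call takes 0.05 s, during which the arm holds its last target. There are 200 camera calls.

## Working session

There is one attempt and no reset: what is moved stays moved. The work goes in short steps, each a Python script; the robot and the scene stay as the last script left them, time stands still between calls to the robot, and variables do not carry over. Pictures are saved under pics/ and viewed, at most 10 in all, crops included, and the job is handed in when it is done.

```bash
mkdir -p pics; ls
python3 - <<'E'
from cell import arm
import cv2,numpy as np
for n in("scene","top"):
    p,d=arm.capture(n); cv2.imwrite(f"pics/{n}0.png",cv2.cvtColor(p,cv2.COLOR_RGB2BGR)); np.save(f"{n}_d.npy",d)
    i=arm.camera_info(n); print(n,i)
    for t in("cart_a","deck","bin","column"):
        for r in arm.regions_of(n,t): print(t,round(r["p"],2),r["box"],r["pixels"].sum())
print(arm.current_time_s(),arm.current_tcp_rot(),arm.current_gripper_width())
E
```

```text
pics
scene {'fx': 433.099087724348, 'fy': 433.099087724348, 'cx': 273.08058107716306, 'cy': 210.86653310175237, 'xyz': array([ 1.205233  , -0.11554834,  1.0813934 ]), 'attitude': array([-2.52542182,  0.01352242,  1.41374925])}
cart_a 0.95 [306.5, 199.4, 336.3, 245.4] 876
cart_a 0.81 [264.7, 183.4, 291.2, 233.2] 863
cart_a 0.75 [227.2, 188.8, 256.7, 241.0] 897
cart_a 0.63 [167.0, 135.3, 192.6, 176.0] 600
cart_a 0.6 [287.6, 149.7, 332.4, 188.9] 931
deck 0.74 [97.9, 201.1, 206.1, 257.8] 4862
bin 0.95 [342.8, 169.9, 455.7, 249.5] 6081
bin 0.23 [259.8, 260.6, 318.6, 277.9] 387
column 0.94 [376.3, 250.7, 449.5, 282.7] 1428
top {'fx': 490.2216477440451, 'fy': 490.2216477440451, 'cx': 273.2314187963633, 'cy': 207.89675416088934, 'xyz': array([0.25401353, 0.01325723, 1.31032661]), 'attitude': array([-2.95228909, -0.02424496, -1.5453087 ])}
cart_a 0.86 [257.3, 194.3, 279.3, 251.2] 1017
cart_a 0.82 [218.8, 171.3, 238.4, 230.8] 1039
cart_a 0.7 [298.6, 193.7, 329.6, 253.4] 1082
cart_a 0.7 [194.7, 249.2, 246.7, 302.9] 1022
cart_a 0.68 [361.2, 292.9, 396.5, 359.2] 1273
deck 0.93 [349.7, 173.8, 460.4, 259.5] 7815
bin 0.63 [85.3, 157.0, 188.2, 238.6] 7907
0.5 [-3.14150965e+00  2.89790971e-05  3.65764156e-01] 0.08679767944236133
```

View pics/scene0.png

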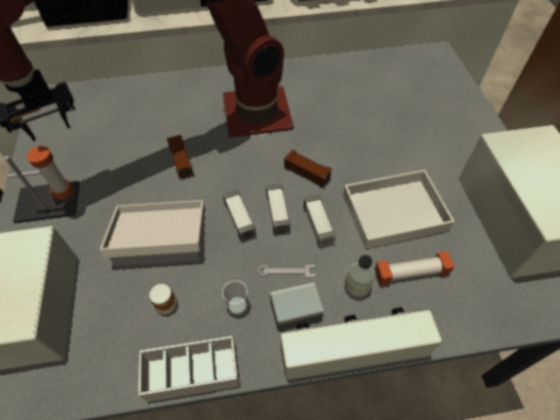

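View pics/top0.png

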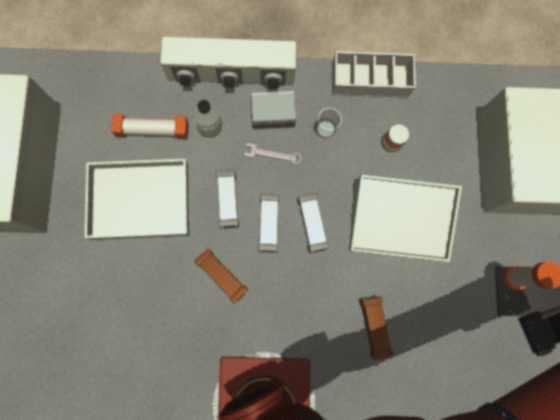

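Top view: the candidates are three silver cartridges at (228,199), (269,222) and (313,222), and two brown look-alikes at (220,276) and (377,327), which I exclude. The bin is at (137,198), the deck at (406,218), and the column at (150,127) is not part of the job.

```bash
cat > h.py <<'E'
from cell import arm
import numpy as np, cv2
from scipy.spatial.transform import Rotation as R
def cloud(n,d):
    i=arm.camera_info(n); v,u=np.mgrid[:420,:560]
    c=np.dstack([(u-i["cx"])/i["fx"]*d,(v-i["cy"])/i["fy"]*d,d])
    return c@R.from_euler("xyz",i["attitude"]).as_matrix().T+i["xyz"]
def rect(P):
    (c,(w,h),a)=cv2.minAreaRect((P[:,:2]*1000).astype(np.float32))
    if w<h: w,h,a=h,w,a+90
    return np.round(c,1),round(w,1),round(h,1),round((a+90)%180-90,1)
E
python3 - <<'E'
from h import *
for n in("top","scene"):
    p,d=arm.capture(n); C=cloud(n,d)
    for t in("cart_a","deck","bin"):
        for r in arm.regions_of(n,t):
            m=r["pixels"]&(d>0); P=C[m]
            if r["p"]<.4: continue
            print(n,t,round(r["p"],2),"rgb",p[m].mean(0).round(),end=" ")
            if t=="cart_a":
                Q=P[(P[:,2]>.038)&(P[:,2]<.06)]; print("z",np.percentile(P[:,2],[5,50,95]).round(4),rect(Q))
            else:
                print(rect(P),"z",np.percentile(P[:,2],[1,50,99]).round(3))
                me=cv2.erode(m.astype(np.uint8),np.ones((25,25)))>0; Q=C[me&(d>0)]
                for _ in range(4):
                    A=np.c_[Q[:,:2],np.ones(len(Q))]; k=np.linalg.lstsq(A,Q[:,2],rcond=None)[0]; e=Q[:,2]-A@k; Q=Q[abs(e)<max(.003,2*e.std())]
                print("   floor",k.round(4),"slope",np.degrees(np.arctan(np.hypot(*k[:2]))).round(1),"dir",np.degrees(np.arctan2(k[1],k[0])).round(1),len(Q),Q.mean(0).round(4))
    if n=="top":
        cv2.imwrite("pics/crop1.png",cv2.resize(cv2.cvtColor(p[150:310,190:400],cv2.COLOR_RGB2BGR),None,fx=3.5,fy=3.5))
E
```

```text
top cart_a 0.94 rgb [90. 58. 37.] z [0.0187 0.0461 0.0512] (array([ 198.7, -281.6]), 153.2, 49.9, 11.0)
top cart_a 0.73 rgb [186. 192. 184.] z [0.0167 0.0459 0.0511] (array([522.3, 110.5]), 151.7, 49.6, 5.3)
top cart_a 0.63 rgb [140.  88.  53.] z [0.0416 0.0463 0.0507] (array([319.3, 119.3]), 151.2, 46.6, 46.6)
top cart_a 0.58 rgb [195. 202. 198.] z [0.0418 0.0461 0.0511] (array([460.1,   1.2]), 148.9, 46.6, 1.3)
top deck 0.94 rgb [210. 216. 197.] (array([ 490.7, -373.3]), 294.0, 219.9, 84.6) z [0.005 0.038 0.092]
   floor [0.3389 0.8911 0.2652] slope 43.6 dir 69.2 14 [ 0.5273 -0.4393  0.0525]
top bin 0.77 rgb [203. 210. 192.] (array([515.2, 349.3]), 262.1, 201.9, -85.8) z [-0.002  0.005  0.052]
   floor [ 0.0222 -0.0224 -0.0017] slope 1.8 dir -45.3 418 [0.5512 0.3101 0.0036]
scene cart_a 0.86 rgb [61. 36. 21.] z [0.0115 0.0492 0.0542] (array([ 197.6, -279.1]), 154.1, 49.4, 11.1)
scene cart_a 0.84 rgb [147. 145. 128.] z [0.0134 0.0483 0.0532] (array([520.3, 113.1]), 154.3, 48.4, 5.6)
scene cart_a 0.64 rgb [152. 150. 133.] z [0.0166 0.0487 0.0531] (array([460.3,   2.6]), 152.6, 49.3, -0.9)
scene cart_a 0.6 rgb [68. 38. 20.] z [0.0141 0.0475 0.0533] (array([318.8, 121.8]), 149.7, 50.8, 45.9)
scene deck 0.57 rgb [173. 163. 143.] (array([ 468.7, -370.4]), 295.6, 221.8, 84.9) z [0.01  0.041 0.095]
   floor [ 0.3502 -0.0097 -0.1319] slope 19.3 dir -1.6 49 [ 0.4317 -0.3342  0.0226]
scene deck 0.52 rgb [133. 137. 125.] (array([775.3,  -1.9]), 119.3, 84.7, -85.7) z [0.009 0.066 0.071]
   floor [0. 0. 0.] slope 0.0 dir 0.0 0 [nan nan nan]
scene bin 0.83 rgb [165. 158. 139.] (array([493.3, 367.3]), 297.8, 242.0, -85.9) z [0.002 0.009 0.054]
   floor [ 0.0106 -0.0085  0.0043] slope 0.8 dir -39.0 134 [0.5024 0.3573 0.0066]
  ret = _var(a, axis=axis, dtype=dtype, out=out, ddof=ddof,
  arrmean = um.true_divide(arrmean, div, out=arrmean,
  ret = ret.dtype.type(ret / rcount)
<stdin>:16: RuntimeWarning: Mean of empty slice.
  ret = um.true_divide(
```

View pics/crop1.png

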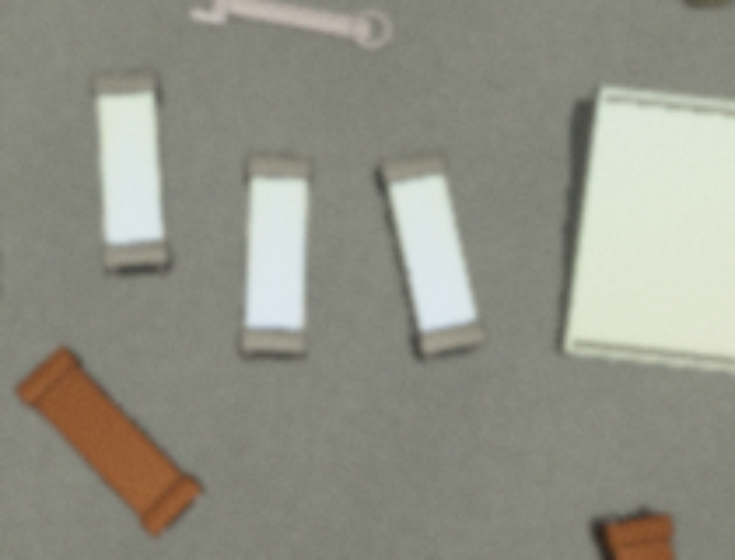

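The crop confirms it: the three silver cartridges with grey caps are at crop (132,172), (275,255) and (432,255), and the two brown pieces are the look-alikes. Next I get precise poses from the depth.

```bash
python3 - <<'E' 2>&1 | grep -v Warn
from h import *
boxes={"deck":{"top":(352,176,458,257),"scene":(100,203,204,255)},"bin":{"top":(87,159,186,236),"scene":(345,172,453,247)}}
for n in("top","scene"):
    D=[arm.capture(n)[1] for _ in range(4)]; d=np.median(D,0); C=cloud(n,d)
    m=((C[...,2]>.036)&(C[...,2]<.06)&(d>0)).astype(np.uint8)
    k,l,s,_=cv2.connectedComponentsWithStats(m)
    for j in range(1,k):
        c=C[l==j]
        if 300<s[j,4]<1500 and c[:,0].mean()>.4 and abs(c[:,1].mean())<.2: print(n,"cart",s[j,4],rect(c),np.median(c[:,2]).round(4))
    for t in boxes:
        a,b,e,f=boxes[t][n]; Q=C[b-6:f+6,a-6:e+6].reshape(-1,3); Q=Q[(d[b-6:f+6,a-6:e+6]>0).ravel()]
        rng=np.random.default_rng(0); best=(0,)
        for _ in range(1500):
            s3=Q[rng.choice(len(Q),3,False)]; nn=np.cross(s3[1]-s3[0],s3[2]-s3[0]); L=np.linalg.norm(nn)
            if L<1e-4: continue
            nn/=L*np.sign(nn[2]) if nn[2] else 1
            tilt=np.degrees(np.arccos(abs(nn[2])))
            if abs(tilt-(18 if t=="deck" else 0))>5: continue
            inl=abs((Q-s3[0])@nn)<.003
            if inl.sum()>best[0]: best=(inl.sum(),inl)
        F=Q[best[1]]; c=F.mean(0); z=np.linalg.svd(F-c,full_matrices=False)[2][2]; z*=np.sign(z[2])
        x=(np.array([0,0,1])-z*z[2]) if t=="deck" else np.array([1.,0,0]); x-=z*(x@z); x/=np.linalg.norm(x); y=np.cross(z,x); B=np.c_[x,y,z]
        q=(Q-c)@B; h0=.025 if t=="deck" else .045
        rim=q[abs(q[:,2]-h0)<.008]; rr=rect(rim)
        ctr=c+B@np.r_[rr[0]/1000,0]
        print(n,t,len(F),"tilt",np.degrees(np.arccos(z[2])).round(2),"xdir",np.degrees(np.arctan2(x[1],x[0])).round(2),"rim",rr,len(rim),"floor centre",ctr.round(4))
E
```

```text
top cart 985 (array([522.4, 111.2]), 151.7, 49.8, 5.9) 0.0461
top cart 991 (array([461.4,  -1.2]), 151.6, 50.0, 0.5) 0.0463
top cart 1006 (array([ 465.2, -116.9]), 152.6, 49.4, 13.1) 0.0463
top deck 6865 tilt 18.51 xdir -5.03 rim (array([ 7.9, -0.2]), 261.1, 200.7, -89.8) 851 floor centre [ 0.4859 -0.3574  0.0368]
top bin 6189 tilt 0.64 xdir -0.0 rim (array([-10.3,  -4.9]), 261.2, 201.0, -85.8) 902 floor centre [0.5148 0.3492 0.0033]
scene cart 692 (array([459. ,   2.2]), 153.4, 49.4, -0.2) 0.0493
scene cart 715 (array([ 463.9, -114.1]), 151.9, 49.8, 13.1) 0.0492
scene cart 756 (array([521.2, 113.6]), 151.6, 48.7, 5.7) 0.0491
scene cart 408 (array([941.9, 119.2]), 356.1, 9.4, 88.7) 0.0485
scene deck 3397 tilt 17.1 xdir -4.99 rim (array([19.8,  8.3]), 260.5, 204.4, 90.0) 844 floor centre [ 0.4826 -0.3543  0.0399]
scene bin 5150 tilt 0.81 xdir -0.01 rim (array([ 46. , -38.4]), 290.8, 261.9, 4.0) 927 floor centre [0.5564 0.3546 0.0044]
```

```bash
cat >> h.py <<'E'
CART={"A":(.522,.112,5.8),"B":(.460,.0003,.3),"C":(.4647,-.1157,13.1)}
DECK=(np.array([.4848,-.356,.0380]),R.from_euler("ZY",[-5.0,-18],degrees=True))   # centre of floor's upper face
BIN=(np.array([.515,.350,.005]),R.from_euler("Z",4.2,degrees=True))
GH=.027                                     # grasp height above the cartridge's underside
def tool(p,Rc,tilt=0,flip=0,up=0.):
    """TCP pose with the grasp point on a cartridge whose underside is at p; up is along Rc's z."""
    Rt=Rc*R.from_euler("ZY",[180*flip,0],degrees=True)*R.from_euler("Y",tilt,degrees=True)*R.from_euler("X",180,degrees=True)
    g=p+Rc.apply([0,0,GH+up]); return g-.051*Rt.apply([0,0,1]), Rt.as_euler("xyz")
def cart(k): x,y,a=CART[k]; return np.array([x,y,0]),R.from_euler("Z",a,degrees=True)
def slot(T,i,dx=0.): return T[0]+T[1].apply([dx,.078*i,0]),T[1]
E
python3 - <<'E'
from h import *
I=lambda *a,**k:(lambda q:None if q is None else np.round(q,2))(arm.inverse_kinematics(*tool(*a,**k)))
for f in(0,1):
    for k in "ABC":
        for t,u in((0,0),(0,.13),(22,.13),(-22,.13)): print(f,k,t,u,I(*cart(k),tilt=t,flip=f,up=u))
    for nm,T in(("deck",DECK),("bin",BIN)):
        for i in(-1,0,1):
            for u in(0,.1): print(f,nm,i,u,I(*slot(T,i,-.008 if T is DECK else 0),flip=f,up=u))
E
```

```text
0 A 0 0 [ 0.35  0.43 -0.76  1.93  0.37  0.92 -2.06]
0 A 0 0.13 [ 0.44  0.26 -0.83  1.82  0.21  1.15 -1.93]
0 A 22 0.13 [ 0.26  0.54 -0.71  1.52  0.22  1.57 -1.95]
0 A -22 0.13 [ 0.82 -0.07 -1.11  2.12  0.03  0.67 -1.79]
0 B 0 0 [ 0.46  0.25 -0.61  2.11  0.19  0.84 -1.82]
0 B 0 0.13 [ 0.53  0.05 -0.64  1.99  0.03  1.11 -1.69]
0 B 22 0.13 [ 0.35  0.35 -0.51  1.72  0.11  1.5  -1.77]
0 B -22 0.13 [ 0.77 -0.28 -0.76  2.27 -0.3   0.71 -1.39]
0 C 0 0 [ 0.52  0.25 -0.4   2.07  0.13  0.84 -1.3 ]
0 C 0 0.13 [ 0.55  0.08 -0.41  1.96  0.03  1.11 -1.22]
0 C 22 0.13 [ 0.41  0.34 -0.41  1.71  0.22  1.5  -1.41]
0 C -22 0.13 [ 0.73 -0.15 -0.41  2.22 -0.37  0.76 -0.79]
0 deck -1 0 [ 0.88  0.33 -0.1   1.91 -0.27  0.68 -0.68]
0 deck -1 0.1 [ 0.9   0.18 -0.08  1.88 -0.26  0.87 -0.68]
0 deck 0 0 [ 0.8   0.24 -0.13  2.03 -0.24  0.62 -0.81]
0 deck 0 0.1 [ 0.83  0.07 -0.13  2.   -0.23  0.83 -0.81]
0 deck 1 0 [ 0.72  0.16 -0.2   2.13 -0.18  0.58 -0.99]
0 deck 1 0.1 [ 0.77 -0.02 -0.21  2.09 -0.21  0.8  -0.97]
0 bin -1 0 [ 0.12  0.56 -0.86  1.8   0.49  1.01 -2.43]
0 bin -1 0.1 [ 0.21  0.46 -0.97  1.72  0.41  1.
[... 859 characters left out ...]
-0.67  1.7   0.3   1.53  1.66]
1 deck -1 0 [ 1.17  0.36 -0.43  1.89 -0.08  0.67  2.31]
1 deck -1 0.1 [ 1.15  0.19 -0.35  1.87 -0.18  0.86  2.4 ]
1 deck 0 0 [ 1.03  0.26 -0.4   2.02 -0.12  0.62  2.23]
1 deck 0 0.1 [ 1.    0.08 -0.3   1.99 -0.21  0.83  2.31]
1 deck 1 0 [ 0.88  0.17 -0.37  2.12 -0.13  0.58  2.1 ]
1 deck 1 0.1 [ 0.84 -0.02 -0.27  2.09 -0.21  0.8   2.18]
1 bin -1 0 [ 0.17  0.59 -0.92  1.79  0.54  1.03  0.68]
1 bin -1 0.1 [ 0.33  0.56 -1.16  1.71  0.54  1.24  0.68]
1 bin 0 0 [ 0.07  0.7  -1.    1.7   0.65  1.11  0.52]
1 bin 0 0.1 [ 0.21  0.72 -1.27  1.62  0.7   1.34  0.48]
1 bin 1 0 [ 0.01  0.89 -1.18  1.59  0.86  1.26  0.33]
1 bin 1 0.1 [-0.03  0.69 -1.08  1.51  0.62  1.32  0.47]
```

```bash
cat >> h.py <<'E'
def feel():
    arm.pause(.25); v=[]
    for _ in range(4): v.append(np.r_[arm.current_wrist_force(),arm.current_ft_torque()]); arm.pause(.03)
    return np.mean(v,0)
def pick_test(k,flip=1):
    c=cart(k); P=lambda **a: tool(*c,flip=flip,**a)
    arm.movep(*P(up=.10)); arm.command_gripper(.085)
    print("guard",arm.move_l(P()[0],max_speed=.12,guard=15))
    arm.command_gripper(.03,60); print("w",arm.current_gripper_width(),"t",arm.current_time_s())
    arm.move_l(P(up=.12)[0],max_speed=.15)
    y=c[1].apply([0,1,0]); m=[feel()]
    for t in(22,-22):
        arm.movep(*P(up=.12,tilt=t)); arm.pause(.6); arm.movep(*P(up=.12)); m.append(feel())
    for v in m: print("F",v[:3].round(2),"My",(v[3:]@y).round(3),"M",v[3:].round(3))
    print("w",arm.current_gripper_width(),"t",arm.current_time_s())
def snap(f,n="scene",s=None):
    p=arm.capture(n)[0]
    if s: a,b,c,d=s; p=cv2.resize(p[b:d,a:c],None,fx=3,fy=3)
    cv2.imwrite(f"pics/{f}.png",cv2.cvtColor(p,cv2.COLOR_RGB2BGR))
E
python3 - <<'E'
from h import *
pick_test("C"); snap("c1")
E
```

```text
guard False
w 0.0437402442399535 t 5.3583
F [ 0.07 -0.08 -5.46] My -0.17 M [ 0.112 -0.149  0.014]
F [-0.42 -0.34 -6.03] My -0.151 M [ 0.101 -0.131 -0.002]
F [-0.15 -0.   -6.5 ] My -0.172 M [ 0.121 -0.149 -0.017]
w 0.043212246378174564 t 10.7167
```

View pics/c1.png

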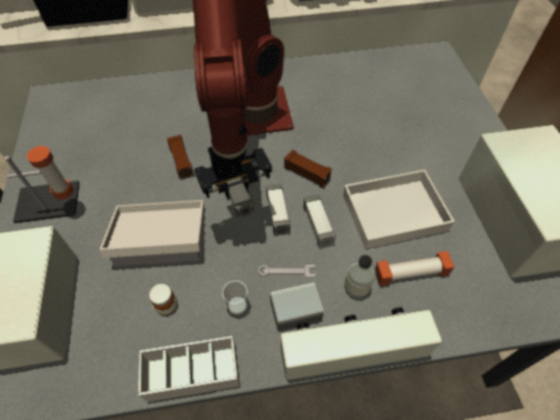

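Cartridge C, held at (238,198), shows no moment shift between the two tilts, so it is sound. It goes on the deck.

```bash
cat >> h.py <<'E'
def place(T,i,dx=0.,flip=1):
    s=slot(T,i,dx); P=lambda u: tool(*s,flip=flip,up=u)
    arm.movep(*P(.10)); arm.move_l(P(.012)[0],max_speed=.12)
    arm.pause(.2); hit=arm.move_l(P(-.006)[0],max_speed=.02,guard=4)
    e=(arm.current_tool_pos()-P(0)[0])@T[1].apply([0,0,1]); print("contact",hit,"height err mm",(e*1000).round(1),arm.current_wrist_force().round(1))
    arm.command_gripper(.054); arm.pause(.2); arm.move_l(P(.10)[0],max_speed=.15); print("t",arm.current_time_s())
E
python3 - <<'E'
from h import *
place(DECK,1,-.008); pick_test("B")
E
```

```text
contact True height err mm -0.5 [-4.9  0.9  9.6]
t 14.7333
guard False
w 0.04346064636715669 t 18.3917
F [ 0.05 -0.46 -5.98] My -0.117 M [ 0.104 -0.116  0.001]
F [ 0.15  0.17 -6.14] My -0.24 M [ 0.087 -0.24  -0.014]
F [ 0.33 -0.08 -5.65] My 0.006 M [ 0.087  0.007 -0.01 ]
w 0.04331637718907438 t 24.0417
```

B's moment swings by 0.25 N m, so it is loose and goes in the bin.

Run:
```python
from h import *
place(BIN,-1); pick_test("A"); snap("c2"); snap("c3","top")
```

```text
contact True height err mm 0.1 [-1.8 -0.8  6.5]
t 28.3917
guard False
w 0.04355029130727813 t 31.6583
F [-0.29 -0.06 -5.56] My -0.155 M [ 0.121 -0.143  0.021]
F [-0.13 -0.37 -5.83] My -0.134 M [ 0.095 -0.125 -0.017]
F [ 0.11  0.18 -5.45] My -0.126 M [ 0.088 -0.117 -0.015]
w 0.04348547281357005 t 37.225
```

View pics/c2.png

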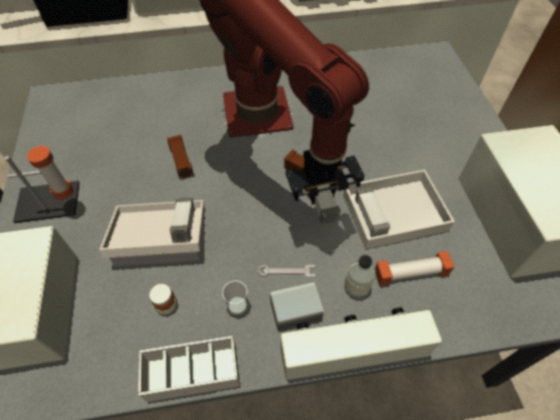

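C lies flat on the deck at (181,219) and B in the bin at (372,212). A, in hand at (327,205), shows no shift, so it is sound and goes in the deck's middle slot.

Run:
```python
from h import *
place(DECK,0,-.008)
p,r=arm.current_tool_pos(),arm.current_tcp_rot()
arm.movep([.45,-.05,.30],[np.pi,0,r[2]]); arm.pause(.2)
snap("e_scene"); snap("e_top","top")
a=cv2.imread("pics/e_scene.png");b=cv2.imread("pics/e_top.png")
f=lambda i,x0,y0,x1,y1:cv2.resize(i[y0:y1,x0:x1],(400,300))
cv2.imwrite("pics/e.png",np.vstack([np.hstack([f(a,90,180,220,278),f(a,330,160,466,262)]),np.hstack([f(b,340,165,470,263),f(b,75,145,205,243)])]))
print(arm.current_time_s())
```

```text
contact True height err mm -0.6 [-4.4  1.3  9.2]
t 42.3333
43.8333
```

View pics/e.png

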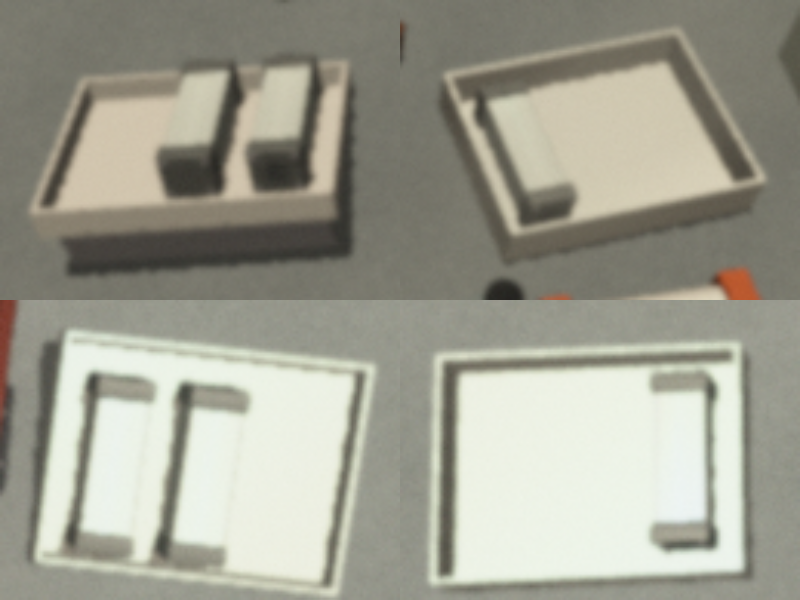

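View pics/e_scene.png

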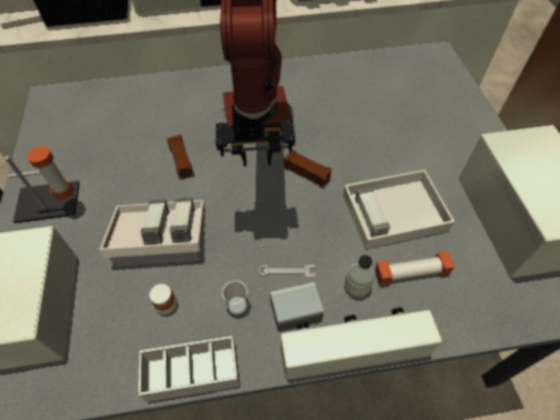

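Both sound cartridges lie flat on the deck at (153,221) and (181,219), lengths up the slope. The loose one lies flat in the bin at (372,212), and nothing else has moved.

```bash
python3 -c "
from cell import arm
print(arm.hand_in())"
```

```text
the job is handed in; nothing more can be done
None
```

The job is handed in at about 44 s: the left-hand and right-hand silver cartridges (seen from the robot) felt sound and lie flat on the sloping deck, lengths up the slope; the middle one shifted when tilted, so it lies flat in the bin, and nothing else was moved.

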